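# Match a pulley to the keyed test shaft and prove the drive

### The arm

A 6-joint arm with a two-finger parallel gripper is mounted at the origin on the work surface; the furniture and walls round the work are solid. World frame = base frame: x ahead of the robot, y to its left, z up, the work surface at z = 0. Lengths are in m, angles in rad, forces in N, time in s.
With the tool pointing down it reaches from about 0.375 to 0.975 m from the base axis. Payload 3.8 kg.
Tool frame: the origin (TCP) lies where the fingers leave the gripper's body, on its centre line; the fingertips stand 73 mm ahead of it and the grasp point (between the pads) lies 54 mm ahead of it; z points along the fingers, y is the line along which they close (so a half turn about z gives the same grasp; the last joint's range is limited). The gripper opens to 85 mm and grips with 20 to 120 N. Pads are 22 mm wide; open, the fingers measure 114 mm over their backs; the gripper's body (76 mm by 85 mm) begins 54 mm behind the grasp point. The pads swing forward as they close: fully open they stand 13 mm farther back than shut.
Start: joints at [1.096, 0.264, 1.604, -0, 1.274, -0.037], TCP at [0.286, 0.611, 0.304] pointing down, gripper open.
Joint ranges: [-2.63, 2.63], [-0.94, 2.18], [0.31, 2.57], [-1.31, 4.45], [0, 2.66], [-2.55, 2.55]. Speed limits (rad/s): [2.57, 2.57, 3.14, 3.14, 3.14, 3.14].

### API

Orientations are given as a rotation vector (axis times angle).
In Python, from workcell import read_state, viewer, bot gives the robot as it stands.
- The arm moves only by the tool jog_arm, never from a script. Its argument "increments" is a list that holds one entry, the list of rows, each a list of 7 numbers: the shift along the tool's x, y, z in units of 30 mm (1.0 is 30 mm), then the turn, a rotation vector about the tool's x, y, z in units of 6 degrees (1.0 is 6 degrees), then the opening, from -1 (shut) to 1 (fully open). A call has exactly 5 rows; each row shifts and turns the commanded pose from where the row before left it, along the tool's axes as they then stand; what a row does not reach is not made up. A row lasts 1/12 s, in which the tool goes at most 41.7 mm and 7.16 degrees, less where a joint would pass 70% of its speed; a pose out of reach is approached as far as the arm can. A call is refused whole if a number of a shift passes 1 or a number of a turn 1, either way. A call with a gripper value outside its range is refused whole. The fingers move at their own pace and stop on an object; "force" is the grip in N (left out, the last holds). Time passes only in rows, so rows that do not move let the fingers close, or fill a call up. It gives the time, the measured TCP pose, the force, the opening and the grip force at its end, in the units of the state.
- read_state(): the state, without advancing time (a new reading comes with each control period).
- viewer.read_camera(name): name is "scene" or "top" or "wrist"; returns (picture, depth): 400x640x3 uint8, blue, green, red; 400x640 float32, m along the optical axis (not along the pixel's ray), 0 where there is no reading.
- viewer.camera_params(name): a dict with "fx", "fy", "cx", "cy" (pixels), "k1" (the pictures are not rectified: a ray, as slopes to the right and down, at radius r is drawn at 1 + k1 r^2 times it, then the intrinsics apply), "R" (3x3) and "t" (3): a world point X has camera coordinates R X + t; the wrist camera has in their place "hand_eye" (4x4, takes a point from camera to tool coordinates, whose origin is the TCP and whose axes are the flange's). Camera axes: x right, y down, z forward; pixel columns grow to the right and rows downward; lengths in m; the calibration is good to about 2 mm. A picture is of the moment at which its call begins: read the wrist's pose just before it. camera_params takes no time and is no camera call.
- bot.finish_job(): hands the job in; it is judged then, once.
The state is a dict: "time": time; "q": joint angles; "joint_vel": joint speeds; "joint_torque": joint torques, N m; "tool_pos": TCP position; "tcp_rot": TCP orientation; "wrist_force": force on the tool from outside, world axes, zero at the start; "torque": the same for the moment, N m; "width": opening from 0.0 (shut) to 1.0 (fully open); "grip_force": force on a finger pad.
Only numpy, scipy, OpenCV 4.12 (cv2) and the standard library are available. Lean on these libraries where they do the work, as an engineer would, in place of code of your own. Each camera call takes 0.05 s, during which the arm holds its last target. There are 200 camera calls.

### The job

Find the pulley whose keyway fits the key on the test shaft and slide it fully home on the shaft, without forcing it and with the key where it stands. Then, to prove that the key drives, turn the pulley clockwise until the shaft comes up against its stop, and let go of it there. Leave the other two pulleys lying where they are, and do not knock over the white can or the jar.

Things in the scene. Friction and masses are not known exactly. Their poses are not given: they have to be found in the camera images.
- pulley_a_center (a point): Grey metal V-belt pulley lying boss up; point on its axis, 24 mm above its underside. Rim 80 mm wide, 18 mm high; above it a round boss 50 mm in diameter up to 48 mm, to grip by. Bore 29.5 mm, right through, with a keyway 4.7 mm deep along all of it: 5.6 mm wide in this pulley. x axis: from the pulley's axis towards its keyway (a dark set screw in the boss marks that side); z: up.
- pulley_b_center (a point): A second pulley, same as pulley_a in shape, size, point and axes, but its keyway is 10 mm wide.
- pulley_c_center (a point): A third pulley, same as pulley_a in shape, size, point and axes, but its keyway is 14.4 mm wide.
- stand: Test stand, fixed to the bench: grey round base 110 mm in diameter, bearing housing 69 mm in diameter and 52 mm high, upright steel shaft on its axis. Origin: on the shaft's axis at the bench top; z up; -x points to the stand's front, marked by a brass grease nipple on the housing. These axes do not turn with the shaft.
- shaft_shoulder (a point): Centre of the shaft's shoulder, 38 mm in diameter, top 62 mm above the bench: a fully fitted pulley's underside rests on it (the pulley's point is then 24 mm higher). Above it the shaft is 28 mm in diameter. Axes as the stand's; they do not turn with the shaft.
- key_end (a point): On the shaft's axis, 98 mm above the bench: the level of the key's square upper end. The key, 8.8 mm wide and 3.6 mm proud of the shaft's side, runs from here down to the shoulder. It starts 0.6 to 2.4 rad counter-clockwise (from above) of the stand's front; where exactly is not measured: look or feel for it. Axes as the stand's, not the key's.
- shaft_tip (a point): Shaft tip, 116 mm above the bench; the top 5 mm taper. The bare shaft from tip to key end lets a pulley on at any angle, until its underside meets the key. The shaft turns in stiff bearings (0.25 N m) and stays where left. Turned clockwise from above it reaches its stop when the key points to the stand's front; its other end of travel is 2.65 rad away. Axes as the stand's.
- adhesive_can: White can 60 mm in diameter, 150 mm high, standing loose at the back right. Origin at the centre of its underside, z up.
- tack_jar: Clear jar 60 mm in diameter, 82 mm high, standing loose at the right. Origin at the centre of its underside, z up.

How it is judged:
By the outcome, as a careful person would: the job done as asked, in the order asked, and still so for the second after the job is handed in, with the robot touching nothing.
It also fails if it takes over 67 s, if anything falls off the work surface, if the arm or the gripper's body presses on something with over 40 N, if the wrist force passes 120 N, or if a joint passes its speed limit or range.

## Working session

There is one attempt and no reset: what is moved stays moved. The work goes in short steps, Python scripts to look and compute and a tool call to move; the robot and the scene stay as the last step left them, time stands still between calls to the robot, and variables do not carry over. Pictures are saved under pics/ and viewed, at most 10 in all, crops included, and the job is handed in when it is done.

Besides the shell and the picture viewer there is one more tool, called after "Call:" in YAML: its name, and indented under it one key for each argument. jog_arm: Moves the arm, as the interface text tells. Its arguments: {"type":"object","properties":{"increments":{"type":"array","items":{"type":"array","items":{"type":"array","items":{"type":"number"}}}},"force":{"type":"number"}},"required":["increments"]}

```bash
ls; mkdir -p pics; cat > h.py <<'E'
import numpy as np, cv2
from scipy.spatial.transform import Rotation as Ro
from workcell import read_state, viewer, bot
def cam(n):
    s=read_state(); im,d=viewer.read_camera(n); p=viewer.camera_params(n)
    if 'hand_eye' in p:
        T=np.eye(4);T[:3,:3]=Ro.from_rotvec(s['tcp_rot']).as_matrix();T[:3,3]=s['tool_pos']
        M=T@np.array(p['hand_eye'])
    else:
        M=np.eye(4);R=np.array(p['R']);M[:3,:3]=R.T;M[:3,3]=-R.T@np.array(p['t'])
    return im,d,p,M
def rays(p,uv):
    uv=np.atleast_2d(np.array(uv,float))
    K=np.array([[p['fx'],0,p['cx']],[0,p['fy'],p['cy']],[0,0,1.]])
    x=cv2.undistortPoints(uv[:,None],K,np.array([p['k1'],0,0,0.]))[:,0]
    return np.c_[x,np.ones(len(x))]
def onplane(p,M,uv,z):
    r=rays(p,uv)@M[:3,:3].T; o=M[:3,3]
    return o+r*((z-o[2])/r[:,2])[:,None]
def bydepth(p,M,uv,d):
    return (rays(p,uv)*np.ravel(d)[:,None])@M[:3,:3].T+M[:3,3]
def project(p,M,X):
    c=(np.atleast_2d(X)-M[:3,3])@M[:3,:3]; s=c[:,:2]/c[:,2:]; f=1+p['k1']*(s**2).sum(1)
    return np.c_[s[:,0]*f*p['fx']+p['cx'],s[:,1]*f*p['fy']+p['cy']]
E
python3 - <<'E'
from h import *
s=read_state(); print(s)
for n in ['top','scene']:
    im,d,p,M=cam(n); cv2.imwrite(f'pics/{n}0.png',im); np.savez(f'{n}0.npz',im=im,d=d,M=M); print(n,p)
E
```

```text
pics
{'time': 0.0, 'q': array([ 1.09612400e+00,  2.64790129e-01,  1.60537188e+00, -1.40554863e-05,
        1.27370488e+00, -3.68952737e-02]), 'joint_vel': array([-3.81615379e-04,  1.40474319e-04,  7.36276886e-04, -3.01154353e-04,
        3.54282018e-05,  1.50996936e-04]), 'joint_torque': array([-1.07398875e-03, -5.15086234e+01, -3.67329919e+01, -1.20027735e-04,
        1.27780953e-02, -3.84421199e-06]), 'tool_pos': array([0.28589346, 0.61083892, 0.30253808]), 'tcp_rot': array([-0.68205165, -3.06608295,  0.00346084]), 'wrist_force': array([-0.15748804,  0.24097925,  0.12455289]), 'torque': array([-0.05780449,  0.00269188, -0.01287183]), 'grip_force': 0.0, 'width': 0.9972497191833571}
top {'fx': 438.9915850073617, 'fy': 438.9915850073617, 'cx': 323.3483786784002, 'cy': 203.62996445990873, 'k1': -0.05130755595781938, 'R': array([[ 0.02128095, -0.99959489,  0.0188991 ],
       [-0.98934559, -0.02377834, -0.14363107],
       [ 0.14402228, -0.01564113, -0.98945083]]), 't': array([-0.12051018,  0.56796754,  1.17673342])}
scene {'fx': 429.03915603410053, 'fy': 429.03915603410053, 'cx': 317.20582449296944, 'cy': 197.1435773868132, 'k1': 0.012911433202167763, 'R': array([[ 0.7623373 , -0.6470318 , -0.0138453 ],
       [-0.56062537, -0.64954235, -0.51360874],
       [ 0.32332808,  0.39930512, -0.8579128 ]]), 't': array([-0.49247102,  0.31788963,  1.05990574])}
```

View pics/top0.png

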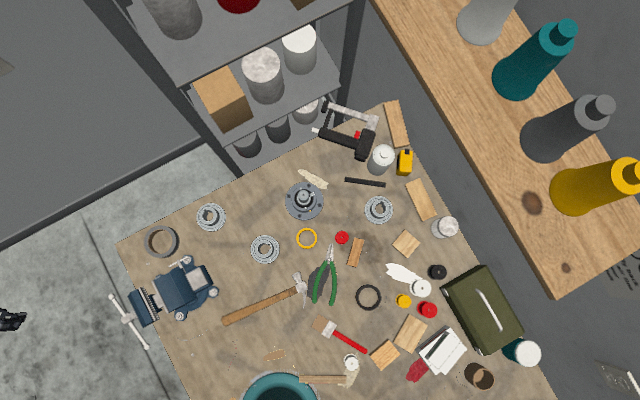

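View pics/scene0.png

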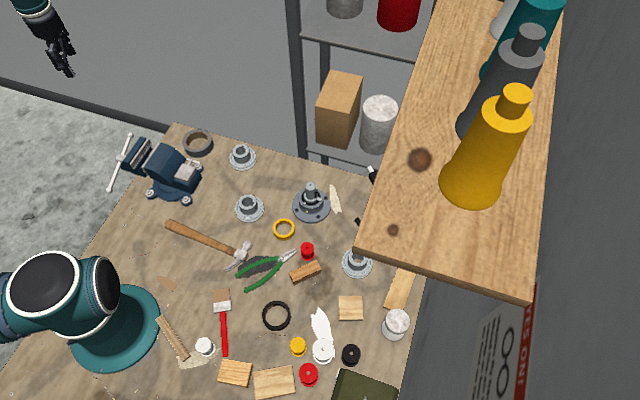

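Top view: the stand is at (304,200), with pulleys at (210,217), (264,249) and (378,209). The can is at about (382,158) and the jar at about (445,227). The vise is at the left, with the shelf and side board at the back and right. Next I enlarge and measure.

```bash
python3 - <<'E'
from h import *
z=np.load('top0.npz');im,d,M=z['im'],z['d'],z['M'];p=viewer.camera_params('top')
def P(u,v,h): return onplane(p,M,[u,v],h)[0].round(3)
for n,u,v in [('L',210,216),('M',264,248),('R',378,208),('stand',304,200),('can',382,158),('jar',445,227)]:
    w=d[v-25:v+26,u-25:u+26]; uu,vv=np.meshgrid(range(u-25,u+26),range(v-25,v+26))
    X=bydepth(p,M,np.c_[uu.ravel(),vv.ravel()],w.ravel())
    for lo,hi in [(.012,.025),(.042,.055),(.045,.058),(.105,.12),(.14,.155),(.075,.09)]:
        s=X[(X[:,2]>lo)&(X[:,2]<hi)]
        if len(s)>15: print(n,lo,hi,len(s),s.mean(0).round(3),((s.max(0)+s.min(0))/2).round(3),np.ptp(s,axis=0).round(3))
c=[cv2.resize(im[v-24:v+24,u-24:u+24],(384,384),interpolation=cv2.INTER_CUBIC)[:300] if 0 else cv2.resize(im[v-24:v+24,u-24:u+24],(296,296),interpolation=cv2.INTER_CUBIC) for u,v in [(210,216),(264,248),(378,208),(304,198)]]
cv2.imwrite('pics/crop0.png',np.vstack([np.hstack(c[:2]),np.hstack(c[2:])]))
# obstacles: height map top points around
for (u,v) in [(170,290),(215,290),(190,275),(130,320),(350,140),(370,120),(395,125),(300,160),(312,180)]:
    print((u,v),bydepth(p,M,[u,v],d[v,u])[0].round(3))
E
```

```text
L 0.012 0.025 339 [0.529 0.207 0.017] [0.53  0.211 0.018] [0.077 0.08  0.013]
L 0.042 0.055 178 [0.53  0.21  0.048] [0.529 0.21  0.048] [0.047 0.049 0.012]
L 0.045 0.058 157 [0.53  0.209 0.049] [0.529 0.21  0.049] [0.047 0.048 0.009]
M 0.012 0.025 348 [0.442 0.052 0.017] [0.443 0.055 0.018] [0.078 0.079 0.013]
M 0.042 0.055 173 [0.442 0.054 0.048] [0.443 0.054 0.048] [0.047 0.05  0.011]
M 0.045 0.058 156 [0.442 0.054 0.048] [0.443 0.053 0.049] [0.047 0.047 0.008]
R 0.012 0.025 388 [ 0.566 -0.264  0.017] [ 0.567 -0.279  0.018] [0.143 0.112 0.013]
R 0.042 0.055 161 [ 0.561 -0.265  0.048] [ 0.562 -0.265  0.048] [0.051 0.05  0.011]
R 0.045 0.058 139 [ 0.561 -0.265  0.048] [ 0.562 -0.265  0.049] [0.05  0.05  0.009]
stand 0.012 0.025 530 [ 0.578 -0.053  0.016] [ 0.583 -0.052  0.018] [0.107 0.105 0.013]
stand 0.042 0.055 240 [ 0.581 -0.053  0.052] [ 0.584 -0.054  0.051] [0.068 0.067 0.009]
stand 0.045 0.058 292 [ 0.581 -0.052  0.053] [ 0.584 -0.054  0.052] [0.068 0.067 0.012]
stand 0.105 0.12 89 [ 0.582 -0.053  0.115] [ 0.582 -0.053  0.115] [0.027 0.026 0.011]
can 0.012 0.025 333 [ 0.727 -0
[... 413 characters left out ...]
[ 0.674 -0.248  0.082] [ 0.682 -0.257  0.082] [0.038 0.051 0.013]
jar 0.012 0.025 179 [ 0.553 -0.429  0.016] [ 0.528 -0.455  0.018] [0.12  0.146 0.013]
jar 0.042 0.055 54 [ 0.535 -0.462  0.048] [ 0.534 -0.466  0.049] [0.1   0.105 0.012]
jar 0.045 0.058 54 [ 0.538 -0.465  0.051] [ 0.534 -0.465  0.052] [0.1   0.103 0.013]
jar 0.075 0.09 360 [ 0.515 -0.445  0.082] [ 0.532 -0.461  0.082] [0.094 0.092 0.014]
(170, 290) [0.33  0.274 0.128]
(215, 290) [0.327 0.185 0.018]
(190, 275) [0.367 0.236 0.092]
(130, 320) [0.244 0.399 0.057]
(350, 140) [ 0.395 -0.089  1.248]
(370, 120) [ 0.82  -0.238  0.03 ]
(395, 125) [ 0.81  -0.312  0.023]
(300, 160) [ 0.703 -0.038  0.002]
(312, 180) [ 0.645 -0.074  0.002]
```

View pics/crop0.png

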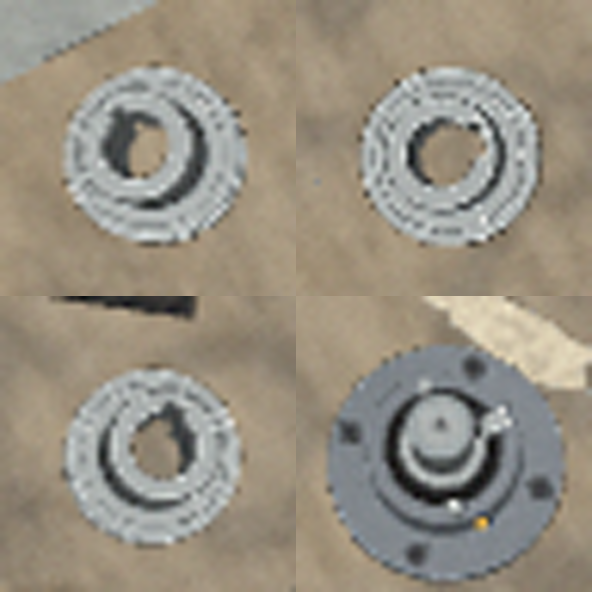

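The crops show L's keyway to the upper left, M's to the upper right and R's to the top. The brass nipple is at (482,522) in the stand crop. A bright, key-like shape sits near (495,420), right of the shaft. I'll go closer with the wrist camera to tell the widths apart.

```bash
cat >> h.py <<'E'
def yaw(s): # world angle of tool x axis
    R=Ro.from_rotvec(s['tcp_rot']).as_matrix(); return np.arctan2(R[1,0],R[0,0]),R
def plan(x,y,z):
    s=read_state();a,R=yaw(s)
    d=R.T@(np.array([x,y,z])-s['tool_pos'])
    print('units',(d/.03).round(2),'rows',(np.linalg.norm(d)/.03).round(1),'yaw',np.degrees(a).round(2),'tilt',R[:,2].round(4),'q',s['q'].round(3),'t',s['time'],'pos',s['tool_pos'].round(4),'F',s['wrist_force'].round(1),'T',s['torque'].round(2))
E
python3 - <<'E'
from h import *
p=viewer.camera_params('wrist'); print(p)
plan(.53,.21,.30); plan(.49,.13,.36)
E
```

```text
{'fx': 307.81358805102633, 'fy': 307.81358805102633, 'cx': 318.0980173447177, 'cy': 203.66572023526734, 'k1': -0.04267047114647557, 'hand_eye': array([[-3.64809467e-05, -9.58939699e-01, -2.83610037e-01,
         7.15052134e-02],
       [ 9.99999937e-01, -1.35176545e-04,  3.28427060e-04,
         9.20710849e-04],
       [-3.53279171e-04, -2.83610007e-01,  9.58939643e-01,
        -6.98483585e-02],
       [ 0.00000000e+00,  0.00000000e+00,  0.00000000e+00,
         1.00000000e+00]])}
units [-13.03  -8.65   0.11] rows 15.6 yaw 154.92 tilt [-0.001  -0.0019 -1.    ] q [ 1.096  0.265  1.605 -0.     1.274 -0.037] t 0.1 pos [0.2859 0.6109 0.3027] F [-0.3 -0.2 -0.2] T [ 0.03  0.   -0.03]
units [-12.96 -11.64  -1.89] rows 17.5 yaw 154.92 tilt [-0.001  -0.0019 -1.    ] q [ 1.096  0.265  1.605 -0.     1.274 -0.037] t 0.1 pos [0.2859 0.6109 0.3027] F [-0.3 -0.2 -0.2] T [ 0.03  0.   -0.03]
```

Call:
jog_arm:
  increments:
    - [[-0.8,-0.73,0.1,0,0,0,1],[-0.8,-0.73,0.1,0,0,0,1],[-0.8,-0.73,0.1,0,0,0,1],[-0.8,-0.73,0.1,0,0,0,1],[-0.8,-0.73,0.1,0,0,0,1]]

```text
time: 0.52
tool_pos: [0.3484, 0.4597, 0.288]
tcp_rot: [-0.681, -3.066, 0.002]
wrist_force: [-0.6, 0.5, -0.5]
width: 0.999
grip_force: 0.0
```

Call:
jog_arm:
  increments:
    - [[-0.8,-0.73,0.1,0,0,0,1],[-0.8,-0.73,0.1,0,0,0,1],[-0.8,-0.73,0.1,0,0,0,1],[-0.8,-0.73,0.1,0,0,0,1],[-0.8,-0.73,0.1,0,0,0,1]]

```text
time: 0.93
tool_pos: [0.4107, 0.3096, 0.2733]
tcp_rot: [-0.682, -3.066, 0.001]
wrist_force: [0.7, 0.1, -1.1]
width: 1.002
grip_force: 0.0
```

Call:
jog_arm:
  increments:
    - [[-0.8,-0.73,0,0,0,0,1],[-0.8,-0.73,0,0,0,0,1],[-0.8,-0.73,0,0,0,0,1],[-0.8,-0.73,0,0,0,0,1],[-0.8,-0.73,0,0,0,0,1]]

```text
time: 1.35
tool_pos: [0.4729, 0.1596, 0.2735]
tcp_rot: [-0.682, -3.066, 0.0]
wrist_force: [0.7, 0.2, 0.2]
width: 1.001
grip_force: 0.0
```

```bash
python3 - <<'E'
from h import *
plan(.485,.13,.27)
im,d,p,M=cam('wrist'); cv2.imwrite('pics/w0.png',im); np.savez('w0.npz',im=im,d=d,M=M)
E
```

```text
units [-0.78 -0.72  0.12] rows 1.1 yaw 154.92 tilt [-5.e-04 -1.e-04 -1.e+00] q [ 0.276 -0.049  2.006  0.     1.185 -0.858] t 1.35 pos [0.4729 0.1596 0.2735] F [0.7 0.2 0.2] T [ 0.04 -0.03  0.04]
```

View pics/w0.png

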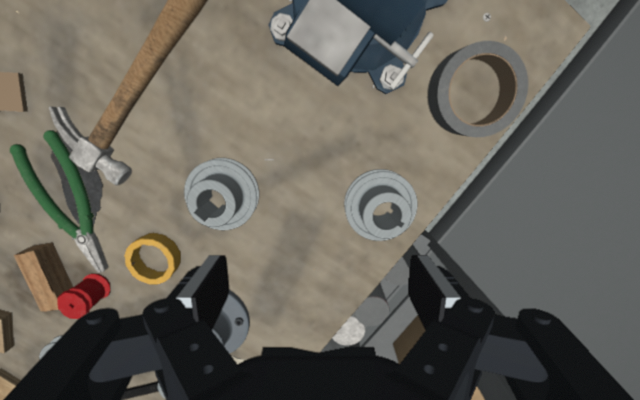

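M is at (222,197) with its keyway at the lower left. L is at (380,206) with its keyway at the lower right. I'll rectify both boss tops at z=48 mm and compare the widths.

```bash
cat >> h.py <<'E'
def rect(im,p,M,x,y,z,half=.035,n=290):
    g=np.linspace(half,-half,n).astype(float)
    Y,X=np.meshgrid(g,g) # cols: +y to the left, rows: +x up (as the top view)
    uv=project(p,M,np.c_[(x+X).ravel(),(y+Y).ravel(),np.full(n*n,z)]).astype(np.float32).reshape(n,n,2)
    return cv2.remap(im,uv[...,0],uv[...,1],cv2.INTER_CUBIC)
E
python3 - <<'E'
from h import *
z=np.load('w0.npz');t=np.load('top0.npz');pw=viewer.camera_params('wrist');pt=viewer.camera_params('top')
A=[rect(z['im'],pw,z['M'],*c,.048) for c in [(.53,.21),(.443,.054)]]
B=[rect(t['im'],pt,t['M'],*c,.048) for c in [(.53,.21),(.443,.054),(.562,-.265)]]
cv2.imwrite('pics/r0.png',cv2.resize(np.vstack([np.hstack(A+[B[2]*0]),np.hstack(B)]),(795,530)))
E
```

```text
(no output)
```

View pics/r0.png

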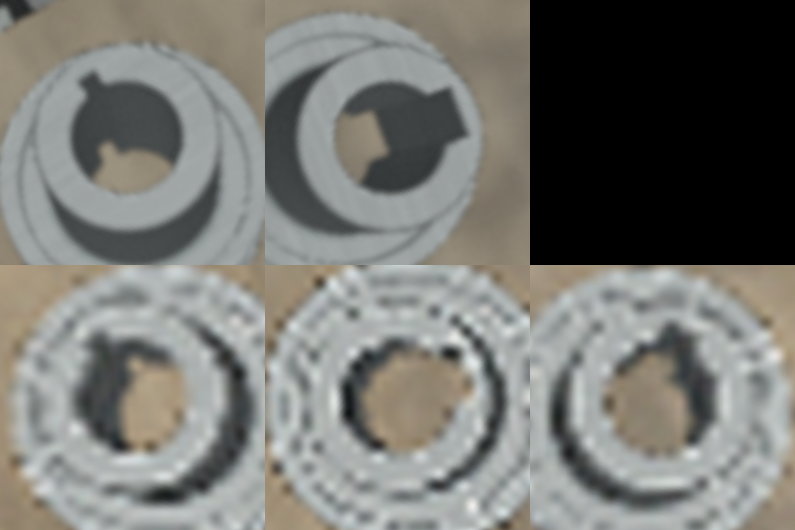

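Scale is 3.79 px/mm. L's keyway is about 21 px (5.6 mm), so L is pulley_a. M's is about 52 px (14 mm), so M is pulley_c. That makes R, at about (0.562, -0.265), the 10 mm pulley_b. On the way there I look down on the shaft for the key.

Call:
jog_arm:
  increments:
    - [[-0.96,-0.54,0.14,0,0,0,1],[-0.96,-0.54,0.14,0,0,0,1],[-0.96,-0.54,0.14,0,0,0,1],[-0.96,-0.54,0.14,0,0,0,1],[-0.96,-0.54,0.14,0,0,0,1]]

```text
time: 1.82
tool_pos: [0.5694, 0.0255, 0.2523]
tcp_rot: [-0.682, -3.066, 0.0]
wrist_force: [0.7, 0.7, 0.2]
width: 1.0
grip_force: 0.0
```

Call:
jog_arm:
  increments:
    - [[-0.96,-0.54,0.14,0,0,0,1],[-0.96,-0.54,0.14,0,0,0,1],[-0.96,-0.54,0.14,0,0,0,1],[-0.96,-0.54,0.14,0,0,0,1],[-0.96,-0.54,0.14,0,0,0,1]]

```text
time: 2.23
tool_pos: [0.6655, -0.1088, 0.2309]
tcp_rot: [-0.682, -3.065, -0.0]
wrist_force: [0.4, 0.4, 0.5]
width: 1.003
grip_force: 0.0
```

```bash
python3 - <<'E'
from h import *
plan(.562,-.265,.23)
im,d,p,M=cam('wrist'); np.savez('w1.npz',im=im,d=d,M=M); cv2.imwrite('pics/w1.png',im)
uv=project(p,M,[[.582,-.053,.116],[.562,-.265,.048]]); print(uv)
A=[rect(im,p,M,.582,-.053,.116,.03),rect(im,p,M,.582,-.053,.098,.03),rect(im,p,M,.582,-.053,.052,.06)]
cv2.imwrite('pics/r1.png',np.vstack([cv2.resize(np.hstack(A),(798,266)),cv2.resize(im,(520,325))[:,:].copy() if 0 else cv2.copyMakeBorder(cv2.resize(im,(520,325)),0,0,0,278,cv2.BORDER_CONSTANT)]))
# side board positions from top depth
t=np.load('top0.npz');pt=viewer.camera_params('top')
for u,v in [(380,20),(420,80),(450,130),(500,200),(540,280),(420,100),(340,80),(345,120)]:
    print((u,v),bydepth(pt,t['M'],[u,v],t['d'][v,u])[0].round(3))
E
```

```text
units [ 0.92 -6.18  0.03] rows 6.2 yaw 154.91 tilt [-1.1e-03  3.0e-04 -1.0e+00] q [-0.199  0.314  1.678  0.     1.151 -1.332] t 2.2333 pos [ 0.6655 -0.1088  0.2309] F [0.4 0.4 0.5] T [ 0.02 -0.03 -0.02]
[[343.54742538  61.54526849]
 [ 98.36316582 169.10431733]]
(380, 20) [ 1.027 -0.241  0.212]
(420, 80) [ 0.666 -0.234  0.651]
(450, 130) [ 0.592 -0.276  0.651]
(500, 200) [ 0.492 -0.341  0.66 ]
(540, 280) [ 0.383 -0.399  0.648]
(420, 100) [ 0.831 -0.351  0.167]
(340, 80) [ 1.026 -0.158 -0.162]
(345, 120) [ 1.071 -0.211 -0.699]
```

View pics/r1.png

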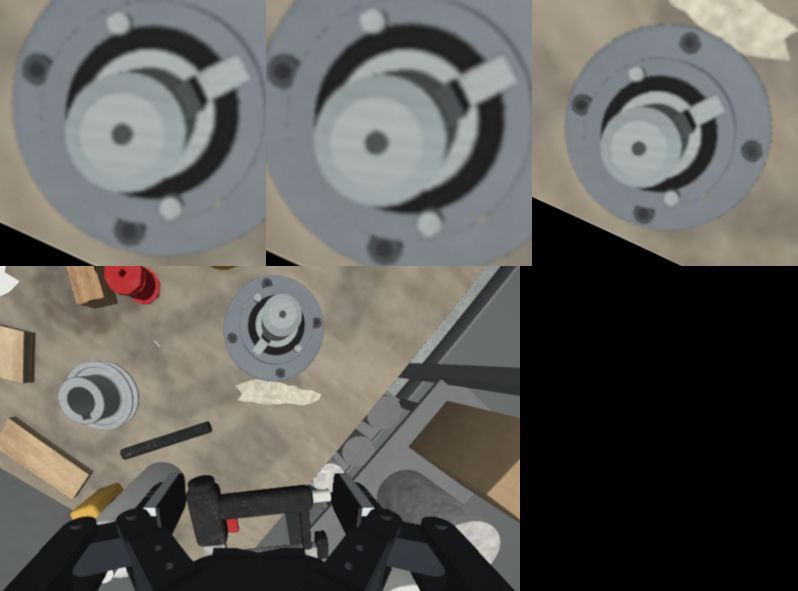

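The key region (right crop) shows a bright block near (490,80), beyond where the key end should be. I'll check it with depth by height and radius about the axis.

```bash
python3 - <<'E'
from h import *
z=np.load('w1.npz');im,d,M=z['im'],z['d'],z['M'];p=viewer.camera_params('wrist')
uu,vv=np.meshgrid(range(270,410),range(5,140)); uv=np.c_[uu.ravel(),vv.ravel()]
X=bydepth(p,M,uv,d[vv,uu].ravel())
tip=X[(X[:,2]>.112)&(X[:,2]<.12)]; print('tip',len(tip),tip.mean(0).round(4),((tip.max(0)+tip.min(0))/2).round(4),np.ptp(tip,axis=0).round(4))
s=X[(X[:,2]>.049)&(X[:,2]<.055)]; (c,r)=cv2.minEnclosingCircle(s[:,:2].astype(np.float32)*1000); print('hous',np.round(c,1),r)
ax=((tip.max(0)+tip.min(0))/2)[:2]
r=np.hypot(*(X[:,:2]-ax).T);a=np.degrees(np.arctan2(X[:,1]-ax[1],X[:,0]-ax[0]))
for lo,hi in [(.056,.066),(.066,.075),(.075,.085),(.085,.094),(.094,.102)]:
  for r0,r1 in [(.0155,.019),(.019,.023),(.023,.03),(.03,.036)]:
    m=(X[:,2]>lo)&(X[:,2]<hi)&(r>r0)&(r<r1)
    if m.sum(): print(lo,hi,r0,r1,m.sum(),'ang',a[m].min().round(),np.median(a[m]).round(1),a[m].max().round(),'grey',im[uv[m,1],uv[m,0]].mean().round())
hsv=cv2.cvtColor(im,cv2.COLOR_BGR2HSV);mk=cv2.inRange(hsv,(12,70,60),(32,255,255))[5:140,270:410]
for t in ('w1','top0'):
    pass
t=np.load('top0.npz');pt=viewer.camera_params('top');h=cv2.cvtColor(t['im'],cv2.COLOR_BGR2HSV)[180:225,285:325];m=cv2.inRange(h,(15,130,100),(32,255,255))
ys,xs=np.nonzero(m);print(len(xs),xs.mean()+285,ys.mean()+180)
for zz in (.03,.045): print('nipple',zz,onplane(pt,t['M'],[xs.mean()+285,ys.mean()+180],zz))
v=im[0:150,265:425]; cv2.imwrite('pics/k1.png',cv2.resize(v,(640,600),interpolation=cv2.INTER_CUBIC))
E
```

```text
tip 1726 [ 0.5817 -0.0509  0.115 ] [ 0.5815 -0.0505  0.115 ] [0.0268 0.0265 0.0059]
hous [581.8 -50.4] 34.559635162353516
0.056 0.066 0.0155 0.019 376 ang -164.0 -44.9 58.0 grey 166.0
0.056 0.066 0.019 0.023 84 ang -75.0 -58.4 10.0 grey 156.0
0.056 0.066 0.023 0.03 249 ang -175.0 -63.6 25.0 grey 160.0
0.056 0.066 0.03 0.036 59 ang -173.0 -60.8 23.0 grey 157.0
0.066 0.075 0.0155 0.019 9 ang -74.0 -59.1 -48.0 grey 84.0
0.075 0.085 0.0155 0.019 14 ang -75.0 -61.9 -49.0 grey 47.0
0.085 0.094 0.0155 0.019 17 ang -75.0 -61.6 -46.0 grey 56.0
0.094 0.102 0.0155 0.019 59 ang -77.0 -61.8 -48.0 grey 79.0
2 309.5 210.0
nipple 0.03 [[ 0.55338849 -0.06945912  0.03      ]]
nipple 0.045 [[ 0.55143824 -0.0696942   0.045     ]]
```

View pics/k1.png

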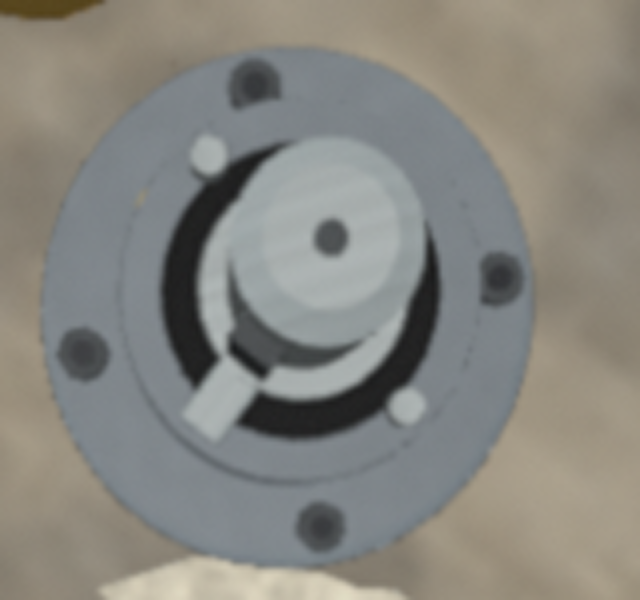

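The dark key faces about -62° (world) on the shaft. The bright tab at z≈60 mm turns with the shaft and sits between two white pins. The axis is at (0.5817, -0.0505), confirmed by both tip and housing (r 34.6). Front is about -146°, so the key has about 84° to turn clockwise. Now over to R.

Call:
jog_arm:
  increments:
    - [[0.2,-0.9,0,0,0,0,1],[0.2,-0.9,0,0,0,0,1],[0.2,-0.9,0,0,0,0,1],[0.2,-0.9,0,0,0,0,1],[0.12,-0.9,0,0,0,0,1]]

```text
time: 2.7
tool_pos: [0.5815, -0.2184, 0.2312]
tcp_rot: [-0.681, -3.065, -0.0]
wrist_force: [0.7, -0.3, -0.3]
width: 1.002
grip_force: 0.0
```

Call:
jog_arm:
  increments:
    - [[0,-0.9,0,0,0,0,1],[0,-0.78,0.5,0,0,0,1],[0,0,0.5,0,0,0,1],[0,0,0,0,0,0,1],[0,0,0,0,0,0,1]]

```text
time: 3.12
tool_pos: [0.5604, -0.2632, 0.2004]
tcp_rot: [-0.683, -3.063, -0.002]
wrist_force: [0.0, 0.5, -0.6]
width: 1.0
grip_force: 0.0
```

```bash
python3 - <<'E'
from h import *
plan(.562,-.265,.0935)
im,d,p,M=cam('wrist'); np.savez('w2.npz',im=im,d=d,M=M)
u0,v0=project(p,M,[[.562,-.265,.048]])[0].astype(int); print(u0,v0)
uu,vv=np.meshgrid(range(u0-80,u0+80),range(max(v0-80,0),min(v0+80,400))); uv=np.c_[uu.ravel(),vv.ravel()]
X=bydepth(p,M,uv,d[vv,uu].ravel())
b=X[(X[:,2]>.045)&(X[:,2]<.052)&(np.hypot(X[:,0]-.562,X[:,1]+.265)<.04)]; c,r=cv2.minEnclosingCircle(b[:,:2].astype(np.float32)*1000); print('boss',c,r,b.mean(0))
b=X[(X[:,2]>.014)&(X[:,2]<.022)&(np.hypot(X[:,0]-.562,X[:,1]+.265)<.05)]; c2,r2=cv2.minEnclosingCircle(b[:,:2].astype(np.float32)*1000); print('rim',c2,r2)
cx,cy=np.array(c)/1000
A=rect(im,p,M,cx,cy,.048,.03,400); 
g=cv2.cvtColor(A,cv2.COLOR_BGR2GRAY)
# polar profile on boss top: keyway at r 16.5..19
ang=np.radians(np.arange(-180,180,.5)); ys,xs=[],[]
for rr in (16.5,17.5,18.5):
    X=np.c_[cx+rr/1000*np.cos(ang),cy+rr/1000*np.sin(ang),np.full(len(ang),.048)]
    q=project(p,M,X).astype(np.float32); v=cv2.remap(cv2.cvtColor(im,cv2.COLOR_BGR2GRAY),q[:,0],q[:,1],cv2.INTER_LINEAR).ravel()
    m=v<125; print(rr,np.degrees(ang[m]).min() if m.any() else None,np.degrees(ang[m]).max() if m.any() else None,np.median(np.degrees(ang[m])),m.sum()*.5,'width mm',np.radians(m.sum()*.5)*rr)
cv2.imwrite('pics/r2.png',A)
E
```

```text
units [-0.09 -0.03  3.56] rows 3.6 yaw 154.88 tilt [-0.003   0.0019 -1.    ] q [-0.479  0.244  1.828  0.     1.073 -1.612] t 3.1167 pos [ 0.5604 -0.2632  0.2004] F [ 0.   0.5 -0.6] T [-0.02 -0.05 -0.05]
315 214
boss (560.0884399414062, -262.83148193359375) 25.275028228759766 [ 0.55835366 -0.26208448  0.04768795]
rim (560.1920776367188, -262.6005859375) 40.243587493896484
16.5 -35.0 2.0 -16.5 37.5 width mm 10.799224746714915
17.5 -32.5 1.5000000000000002 -15.5 34.5 width mm 10.537425358915764
18.5 -32.0 0.0 -16.0 32.5 width mm 10.493792127615906
```

View pics/r2.png

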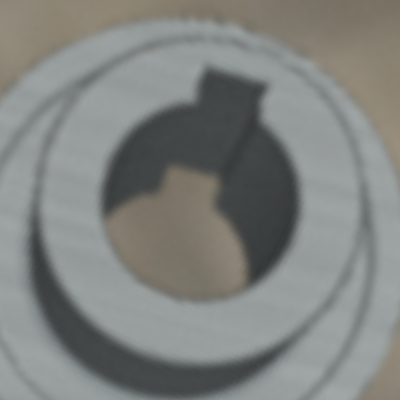

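R measures (0.5601, -0.2627), its keyway is at -16.0° and about 10.3 mm wide, so it is pulley_b. Boss r 25.3 and rim r 40.2 match the given sizes. The TCP is centred, so I descend and grip.

Call:
jog_arm:
  increments:
    - [[0,0,0.9,0,0,0,1],[0,0,0.9,0,0,0,1],[0,0,0.9,0,0,0,1],[0,0,0.6,0,0,0,1],[0,0,0.4,0,0,0,1]]
  force: 70

```text
time: 3.58
tool_pos: [0.5614, -0.2624, 0.0894]
tcp_rot: [-0.68, -3.065, -0.001]
wrist_force: [-0.6, 1.1, 0.3]
width: 0.996
grip_force: 0.0
```

Call:
jog_arm:
  increments:
    - [[0,0,0,0,0,0,-1],[0,0,0,0,0,0,-1],[0,0,0,0,0,0,-1],[0,0,0,0,0,0,-1],[0,0,0,0,0,0,-1]]
  force: 70

```text
time: 4.0
tool_pos: [0.5632, -0.2645, 0.0933]
tcp_rot: [0.681, 3.062, -0.002]
wrist_force: [1.2, -0.1, 3.0]
width: 0.56
grip_force: 72.9
```

Call:
jog_arm:
  increments:
    - [[0,0,0,0,0,0,-1],[0,0,0,0,0,0,-1],[0,0,0,0,0,0,-1],[0,0,0,0,0,0,-1],[0,0,0,0,0,0,-1]]
  force: 70

```text
time: 4.42
tool_pos: [0.5632, -0.2646, 0.0933]
tcp_rot: [0.681, 3.062, -0.002]
wrist_force: [0.7, -0.4, 7.1]
width: 0.557
grip_force: 73.2
```

Call:
jog_arm:
  increments:
    - [[0,0,-0.5,0,0,0,-1],[0,0,-0.8,0,0,0,-1],[0,0,-0.9,0,0,0,-1],[0,0,-0.9,0,0,0,-1],[0,0,-0.9,0,0,0,-1]]

```text
time: 4.83
tool_pos: [0.5608, -0.2635, 0.2115]
tcp_rot: [-0.682, -3.065, -0.001]
wrist_force: [0.2, -0.2, -3.2]
width: 0.563
grip_force: 72.9
```

Call:
jog_arm:
  increments:
    - [[0,0,-0.8,0,0,0,-1],[0,0,-0.3,0,0,0,-1],[0,0,0,0,0,0,-1],[0,0,0,0,0,0,-1],[0,0,0,0,0,0,-1]]

```text
time: 5.25
tool_pos: [0.5603, -0.2632, 0.2414]
tcp_rot: [-0.682, -3.063, -0.002]
wrist_force: [0.2, 0.1, -3.5]
width: 0.567
grip_force: 72.9
```

```bash
python3 - <<'E'
from h import *
plan(.5817,-.0505,.233); s=read_state(); print(s['grip_force'],s['width'])
im,d,p,M=cam('wrist'); np.savez('w3.npz',im=im,d=d,M=M)
a,R=yaw(s); T=np.eye(4);T[:3,:3]=R;T[:3,3]=s['tool_pos']; C=np.linalg.inv(T)@M
uu,vv=np.meshgrid(range(640),range(400)); uv=np.c_[uu.ravel(),vv.ravel()]
X=bydepth(p,C,uv,d.ravel())  # tool coords
for lo in np.arange(.03,.10,.004):
    m=(d.ravel()>0)&(X[:,2]>lo)&(X[:,2]<lo+.004)&(np.abs(X[:,0])<.06)&(np.abs(X[:,1])<.023)
    if m.sum()>20: print(lo.round(3),m.sum(),X[m].min(0).round(4),X[m].max(0).round(4))
cv2.imwrite('pics/w3.png',im)
E
```

```text
units [2.36 6.72 0.29] rows 7.1 yaw 154.91 tilt [-0.0035  0.0018 -1.    ] q [-0.479  0.207  1.792 -0.     1.147 -1.612] t 5.25 pos [ 0.5603 -0.2632  0.2414] F [ 0.2  0.1 -3.5] T [-0.   -0.03  0.01]
72.86395620089024 0.5666132343244634
0.034 26 [-0.008 -0.023  0.034] [ 0.0107 -0.0228  0.0375]
0.038 22 [-0.01   -0.023   0.0386] [ 0.0107 -0.0228  0.0418]
0.042 4561 [-0.0203 -0.023   0.0421] [0.0284 0.023  0.046 ]
0.046 1808 [-0.0213 -0.023   0.046 ] [0.029 0.023 0.05 ]
0.05 683 [-0.0175 -0.023   0.05  ] [0.0287 0.0227 0.054 ]
0.054 607 [-0.0177 -0.0213  0.054 ] [0.0287 0.0229 0.058 ]
0.058 571 [-0.0174 -0.0219  0.058 ] [0.0288 0.0225 0.062 ]
0.062 519 [-0.0174 -0.0215  0.062 ] [0.0287 0.0229 0.066 ]
0.066 473 [-0.0171 -0.0221  0.066 ] [0.0287 0.0227 0.07  ]
0.07 441 [-0.0171 -0.0219  0.07  ] [0.0422 0.0227 0.074 ]
0.074 1959 [-0.0171 -0.023   0.074 ] [0.0437 0.023  0.078 ]
0.078 1687 [-0.017 -0.023  0.078] [0.0433 0.0229 0.0819]
0.082 168 [-0.0169 -0.0116  0.082 ] [-0.0037  0.0141  0.086 ]
0.086 403 [-0.0169 -0.023   0.086 ] [0.0434 0.0226 0.09  ]
0.09 240 [-0.0169 -0.0225  0.09  ] [0.0437 0.0228 0.0935]
```

View pics/w3.png

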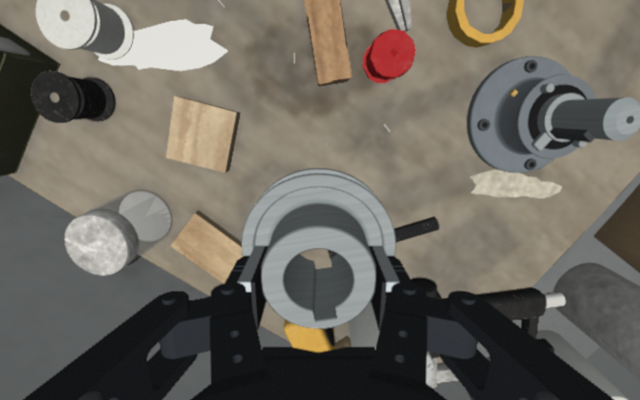

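The pulley is held: bore at about (320,283), keyway at (325,310), nipple at (515,93). The boss spans tool x -21 to +29 mm, so the axis sits about 3.8 mm along tool x. I'll measure the axis, tilt and keyway in the tool frame, and the front direction from the nipple.

```bash
cat > held.py <<'E'
from h import *
from scipy.optimize import least_squares
def held(name):
    s=read_state(); im,d,p,M=cam('wrist'); np.savez(name,im=im,d=d,M=M)
    C=np.array(p['hand_eye'])
    uu,vv=np.meshgrid(range(640),range(400)); uv=np.c_[uu.ravel(),vv.ravel()]
    X=bydepth(p,C,uv,d.ravel()); X[d.ravel()<=0]=9
    def fit(lo,hi,rm):
        m=(X[:,2]>lo)&(X[:,2]<hi)&(np.hypot(X[:,0]-.004,X[:,1])<rm); Y=X[m]
        A=np.c_[Y[:,:2],np.ones(len(Y))]; return np.linalg.lstsq(A,Y[:,2],rcond=None)[0],len(Y)
    k,n=fit(.041,.048,.024); print('boss top z=',k.round(4),n)
    zb=k[2]
    g=cv2.cvtColor(im,cv2.COLOR_BGR2GRAY)
    # bore edge on boss top (bright to dark), from the approximate centre outward
    c=np.array([.0038,0.]); ang=np.radians(np.arange(0,360,1.))
    def prof(rr,an):
        P=np.c_[c[0]+rr*np.cos(an),c[1]+rr*np.sin(an)]; Z=zb+P@k[:2]
        q=project(p,C,np.c_[P,Z]).astype(np.float32); return cv2.remap(g,q[:,0],q[:,1],cv2.INTER_LINEAR).ravel().astype(float)
    rs=np.arange(.010,.0185,.0002)
    for it in range(3):
        G=np.array([prof(r,ang) for r in rs]); D=np.gradient(cv2.GaussianBlur(G,(1,5),0),axis=0); i=D.argmax(0); ok=D.max(0)>6
        E=np.c_[c[0]+rs[i]*np.cos(ang),c[1]+rs[i]*np.sin(ang)][ok]
        f=least_squares(lambda q:np.hypot(E[:,0]-q[0],E[:,1]-q[1])-q[2],[*c,.0147],loss='soft_l1',f_scale=.0005); c=f.x[:2]
    print('bore centre tool',f.x.round(5),ok.sum())
    an=np.radians(np.arange(-180,180,.5))
    for rr in (.0165,.0175,.0185):
        v=prof(rr,an); m=v<(np.median(v)+v.min())/2; th=np.unwrap(an[m]+0); th=np.where(an[m]<0,an[m]+2*np.pi,an[m])
        print(rr,'keyway tool',np.degrees(th.min()).round(1),np.degrees(th.max()).round(1),np.degrees(np.median(th)).round(2),'w',round(rr*1e3*np.radians(.5*m.sum()),2))
    return im,d,p,M,s
E
python3 - <<'E'
from held import *
im,d,p,M,s=held('w4.npz')
h=cv2.cvtColor(im,cv2.COLOR_BGR2HSV);m=cv2.inRange(h,(12,130,100),(32,255,255));m[:,:495]=0;m[:,540:]=0;m[:75]=0;m[115:]=0
ys,xs=np.nonzero(m); X=bydepth(p,M,np.c_[xs,ys],d[ys,xs]); n=X.mean(0); print('nipple',len(xs),n.round(4),np.degrees(np.arctan2(n[1]+.0505,n[0]-.5817)))
E
```

```text
boss top z= [-0.0021 -0.0003  0.0455] 5639
bore centre tool [0.00359 0.00096 0.01505] 328
0.0165 keyway tool 153.0 188.0 170.5 w 10.22
0.0175 keyway tool 154.0 186.5 170.25 w 10.08
0.0185 keyway tool 155.5 186.0 170.75 w 10.01
nipple 22 [ 0.5482 -0.0765  0.0449] -142.21340598527516
```

The keyway is at 170.5° in the tool frame (world -15.6°) and the bore centre is at tool (3.6, 1.0) mm. I move the axis over the shaft, then turn +46.4° about tool z so that the keyway faces -62°.

Call:
jog_arm:
  increments:
    - [[0.28,0.82,0,0,0,0,-1],[0.28,0.82,0,0,0,0,-1],[0.28,0.82,0,0,0,0,-1],[0.28,0.82,0,0,0,0,-1],[0.28,0.82,0,0,0,0,-1]]

```text
time: 5.77
tool_pos: [0.5748, -0.1334, 0.2419]
tcp_rot: [-0.682, -3.063, -0.0]
wrist_force: [-0.2, 0.1, -2.2]
width: 0.564
grip_force: 73.0
```

Call:
jog_arm:
  increments:
    - [[0.3,0.84,0,0,0,0,-1],[0.3,0.84,0,0,0,0,-1],[0.3,0.84,0,0,0,0,-1],[0,0,0,0,0,0.73,-1],[0,0,0,0,0,1,-1]]

```text
time: 6.18
tool_pos: [0.5825, -0.0527, 0.2419]
tcp_rot: [-0.957, -2.989, 0.001]
wrist_force: [0.7, 0.4, -1.3]
width: 0.567
grip_force: 73.2
```

Call:
jog_arm:
  increments:
    - [[0,0,0,0,0,1,-1],[0,0,0,0,0,1,-1],[0,0,0,0,0,1,-1],[0,0,0,0,0,1,-1],[0,0,0,0,0,1,-1]]

```text
time: 6.6
tool_pos: [0.5824, -0.0545, 0.2419]
tcp_rot: [-1.704, -2.636, 0.002]
wrist_force: [-0.8, -0.5, -2.9]
width: 0.558
grip_force: 73.2
```

Call:
jog_arm:
  increments:
    - [[0,0,0,0,0,1,-1],[0,0,0,0,0,0,-1],[0,0,0,0,0,0,-1],[0,0,0,0,0,0,-1],[0,0,0,0,0,0,-1]]

```text
time: 7.02
tool_pos: [0.583, -0.0547, 0.2433]
tcp_rot: [-1.832, -2.551, 0.001]
wrist_force: [0.4, 0.4, -2.2]
width: 0.564
grip_force: 73.2
```

```bash
python3 - <<'E'
from held import *
plan(.5819,-.0542,.212)
im,d,p,M,s=held('w5.npz')
cv2.imwrite('pics/w5.png',im[120:,150:490])
t,dt,pt,Mt=cam('top')
E
```

```text
units [ 0.03 -0.03  1.04] rows 1.0 yaw 108.63 tilt [-9.e-04  1.e-04 -1.e+00] q [-0.136  0.142  1.864  0.     1.136 -0.461] t 7.0167 pos [ 0.583  -0.0547  0.2433] F [ 0.4  0.4 -2.2] T [-0.02  0.05 -0.01]
boss top z= [-0.0061  0.0009  0.0456] 5481
bore centre tool [0.00445 0.00105 0.01507] 328
0.0165 keyway tool 153.0 188.0 170.5 w 10.22
0.0175 keyway tool 154.0 186.5 170.25 w 10.08
0.0185 keyway tool 155.5 186.0 170.75 w 10.01
```

View pics/w5.png

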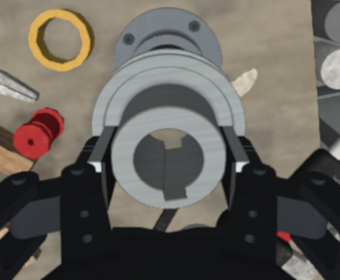

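Call:
jog_arm:
  increments:
    - [[0,-0.02,0.5,0,0,0,-1],[0,0,0.5,0,0,0,-1],[0,0,0.15,0,0,0,-1],[0,0,0.1,0,0,0,-1],[0,0,0,0,0,0,-1]]

```text
time: 7.53
tool_pos: [0.5823, -0.0548, 0.2058]
tcp_rot: [-1.834, -2.55, 0.001]
wrist_force: [-0.5, 0.6, -2.8]
width: 0.565
grip_force: 73.2
```

Call:
jog_arm:
  increments:
    - [[0,0,0.05,0,0,0,-1],[0,0,0.05,0,0,0,-1],[0,0,0.05,0,0,0,-1],[0,0,0.05,0,0,0,-1],[0,0,0,0,0,0,-1]]

```text
time: 7.95
tool_pos: [0.5826, -0.0549, 0.2003]
tcp_rot: [1.835, 2.55, 0.0]
wrist_force: [-0.0, -0.4, -3.3]
width: 0.566
grip_force: 73.2
```

```bash
python3 - <<'E'
from h import *
plan(.582,-.0546,.2)
E
```

```text
units [ 0.02 -0.02  0.01] rows 0.0 yaw 108.54 tilt [ 1.e-04  0.e+00 -1.e+00] q [-0.137  0.182  1.904  0.     1.056 -0.46 ] t 7.95 pos [ 0.5826 -0.0549  0.2003] F [-0.  -0.4 -3.3] T [-0.   -0.01 -0.01]
```

The underside is about 9 mm below the tip with no contact. I carry on gently past the key end.

Call:
jog_arm:
  increments:
    - [[0,0,0.05,0,0,0,-1],[0,0,0.05,0,0,0,-1],[0,0,0.05,0,0,0,-1],[0,0,0.05,0,0,0,-1],[0,0,0,0,0,0,-1]]

```text
time: 8.37
tool_pos: [0.5825, -0.0549, 0.1938]
tcp_rot: [-1.834, -2.55, 0.0]
wrist_force: [0.0, -0.1, -2.4]
width: 0.566
grip_force: 73.2
```

Call:
jog_arm:
  increments:
    - [[0,0,0.05,0,0,0,-1],[0,0,0.05,0,0,0,-1],[0,0,0.05,0,0,0,-1],[0,0,0.05,0,0,0,-1],[0,0,0,0,0,0,-1]]

```text
time: 8.78
tool_pos: [0.5824, -0.0549, 0.1879]
tcp_rot: [-1.834, -2.55, 0.001]
wrist_force: [-0.1, -0.2, -3.0]
width: 0.562
grip_force: 73.2
```

```bash
python3 - <<'E'
from h import *
plan(.582,-.0546,.182)
E
```

```text
units [ 0.01 -0.01  0.2 ] rows 0.2 yaw 108.54 tilt [-7.e-04  0.e+00 -1.e+00] q [-0.137  0.195  1.914 -0.     1.034 -0.46 ] t 8.7833 pos [ 0.5824 -0.0549  0.1879] F [-0.1 -0.2 -3. ] T [-0.08  0.06  0.  ]
```

Call:
jog_arm:
  increments:
    - [[0,0,0.08,0,0,0,-1],[0,0,0.08,0,0,0,-1],[0,0,0.08,0,0,0,-1],[0,0,0.08,0,0,0,-1],[0,0,0,0,0,0,-1]]

```text
time: 9.2
tool_pos: [0.5823, -0.0549, 0.178]
tcp_rot: [-1.834, -2.55, 0.0]
wrist_force: [-1.0, -0.5, -2.8]
width: 0.565
grip_force: 73.2
```

Call:
jog_arm:
  increments:
    - [[0,0,0.08,0,0,0,-1],[0,0,0.08,0,0,0,-1],[0,0,0.08,0,0,0,-1],[0,0,0.08,0,0,0,-1],[0,0,0,0,0,0,-1]]

```text
time: 9.62
tool_pos: [0.5824, -0.0549, 0.1685]
tcp_rot: [-1.834, -2.55, 0.0]
wrist_force: [-2.5, -2.1, -4.1]
width: 0.559
grip_force: 73.3
```

```bash
python3 - <<'E'
from h import *
plan(.582,-.0546,.1555)
E
```

```text
units [ 0.01 -0.01  0.43] rows 0.4 yaw 108.53 tilt [-6.e-04  0.e+00 -1.e+00] q [-0.137  0.216  1.928 -0.     0.998 -0.46 ] t 9.6167 pos [ 0.5824 -0.0549  0.1685] F [-2.5 -2.1 -4.1] T [-0.36  0.34 -0.09]
```

Call:
jog_arm:
  increments:
    - [[-0.005,-0.012,0.06,0,0,0,-1],[0,0,0.06,0,0,0,-1],[0,0,0.06,0,0,0,-1],[0,0,0.06,0,0,0,-1],[0,0,0,0,0,0,-1]]

```text
time: 10.03
tool_pos: [0.5824, -0.0551, 0.1615]
tcp_rot: [1.835, 2.55, 0.0]
wrist_force: [-1.4, -0.9, -2.6]
width: 0.566
grip_force: 73.3
```

Call:
jog_arm:
  increments:
    - [[0,0,0.04,0,0,0,-1],[0,0,0.04,0,0,0,-1],[0,0,0.04,0,0,0,-1],[0,0,0,0,0,0,-1],[0,0,0,0,0,0,-1]]

```text
time: 10.45
tool_pos: [0.5824, -0.0551, 0.1581]
tcp_rot: [1.835, 2.55, 0.0]
wrist_force: [-0.1, -1.1, -3.3]
width: 0.562
grip_force: 73.3
```

```bash
python3 - <<'E'
from h import *
plan(.582,-.0546,.1555)
E
```

```text
units [ 0.02 -0.01  0.09] rows 0.1 yaw 108.54 tilt [ 0.  0. -1.] q [-0.137  0.228  1.936  0.     0.978 -0.461] t 10.45 pos [ 0.5824 -0.0551  0.1581] F [-0.1 -1.1 -3.3] T [-0.13  0.15 -0.  ]
```

Still free, with the shoulder expected around TCP z = 0.155. Now 1 mm steps until it seats.

Call:
jog_arm:
  increments:
    - [[0,0,0.03,0,0,0,-1],[0,0,0.03,0,0,0,-1],[0,0,0,0,0,0,-1],[0,0,0,0,0,0,-1],[0,0,0,0,0,0,-1]]

```text
time: 10.87
tool_pos: [0.5824, -0.0551, 0.1565]
tcp_rot: [1.835, 2.55, 0.0]
wrist_force: [0.3, -0.9, -2.2]
width: 0.558
grip_force: 73.3
```

Call:
jog_arm:
  increments:
    - [[0,0,0.03,0,0,0,-1],[0,0,0,0,0,0,-1],[0,0,0,0,0,0,-1],[0,0,0,0,0,0,-1],[0,0,0,0,0,0,-1]]

```text
time: 11.28
tool_pos: [0.5824, -0.0551, 0.1557]
tcp_rot: [1.835, 2.55, 0.0]
wrist_force: [-0.2, -1.1, -3.4]
width: 0.567
grip_force: 73.3
```

Call:
jog_arm:
  increments:
    - [[0,0,0.03,0,0,0,-1],[0,0,0,0,0,0,-1],[0,0,0,0,0,0,-1],[0,0,0,0,0,0,-1],[0,0,0,0,0,0,-1]]

```text
time: 11.7
tool_pos: [0.5824, -0.0552, 0.1549]
tcp_rot: [1.835, 2.55, 0.0]
wrist_force: [-0.8, -0.6, -0.7]
width: 0.566
grip_force: 73.4
```

Call:
jog_arm:
  increments:
    - [[0,0,0.03,0,0,0,-1],[0,0,0,0,0,0,-1],[0,0,0,0,0,0,-1],[0,0,0,0,0,0,-1],[0,0,0,0,0,0,-1]]

```text
time: 12.12
tool_pos: [0.5825, -0.0552, 0.1549]
tcp_rot: [1.835, 2.55, 0.0]
wrist_force: [-3.8, -0.0, 4.0]
width: 0.562
grip_force: 74.1
```

Seated: z stalls at 0.1549 and the vertical load reverses (-3 → +4 N). Now turn clockwise (tool +z), with the TCP orbiting the shaft axis, and watch the torque.

Call:
jog_arm:
  increments:
    - [[0.002,-0.012,-0.02,0,0,0.8,-1],[0.002,-0.012,0,0,0,0.8,-1],[0.002,-0.012,0,0,0,0.8,-1],[0.002,-0.012,0,0,0,0.8,-1],[0.002,-0.012,0,0,0,0.8,-1]]

```text
time: 12.53
tool_pos: [0.581, -0.0555, 0.1549]
tcp_rot: [2.327, 2.109, 0.0]
wrist_force: [-1.2, -2.2, 0.5]
width: 0.569
grip_force: 73.6
```

```bash
python3 - <<'E'
from h import *
plan(.582,-.0546,.1555)
E
```

```text
units [ 0.03  0.03 -0.02] rows 0.0 yaw 84.36 tilt [ 1.1e-03 -9.0e-04 -1.0e+00] q [-1.370e-01  2.280e-01  1.941e+00 -1.000e-03  9.700e-01 -3.900e-02] t 12.5333 pos [ 0.581  -0.0555  0.1549] F [-1.2 -2.2  0.5] T [-0.33  0.28  0.26]
```

Call:
jog_arm:
  increments:
    - [[0.002,-0.012,0,0,0,0.8,-1],[0.002,-0.012,0,0,0,0.8,-1],[0.002,-0.012,0,0,0,0.8,-1],[0.002,-0.012,0,0,0,0.8,-1],[0.002,-0.012,0,0,0,0.8,-1]]

```text
time: 12.95
tool_pos: [0.5792, -0.0551, 0.1549]
tcp_rot: [2.714, 1.579, -0.0]
wrist_force: [-1.7, -3.8, 1.2]
width: 0.565
grip_force: 73.6
```

Call:
jog_arm:
  increments:
    - [[0.002,-0.012,0,0,0,0.8,-1],[0.002,-0.012,0,0,0,0.8,-1],[0.002,-0.012,0,0,0,0.8,-1],[0.002,-0.012,0,0,0,0.5,-1],[0,0,0,0,0,0,-1]]

```text
time: 13.37
tool_pos: [0.5781, -0.0544, 0.1549]
tcp_rot: [2.92, 1.152, -0.0]
wrist_force: [-2.5, -3.7, 1.3]
width: 0.565
grip_force: 73.6
```

```bash
python3 - <<'E'
from h import *
plan(.582,-.0546,.1555)
E
```

```text
units [ 0.09  0.09 -0.02] rows 0.1 yaw 43.05 tilt [ 7.e-04 -2.e-03 -1.e+00] q [-0.136  0.224  1.948 -0.002  0.969  0.685] t 13.3667 pos [ 0.5781 -0.0544  0.1549] F [-2.5 -3.7  1.3] T [-0.67  0.36  0.06]
```

Call:
jog_arm:
  increments:
    - [[0,-0.006,0,0,0,0.35,-1],[0,-0.006,0,0,0,0.35,-1],[0,-0.006,0,0,0,0.35,-1],[0,-0.006,0,0,0,0.35,-1],[0,-0.006,0,0,0,0.35,-1]]

```text
time: 13.78
tool_pos: [0.5776, -0.0538, 0.155]
tcp_rot: [3.013, 0.881, 0.0]
wrist_force: [-1.0, -5.1, 1.0]
width: 0.566
grip_force: 73.6
```

```bash
python3 - <<'E'
from h import *
plan(.582,-.0546,.1555)
E
```

```text
units [ 0.11  0.1  -0.02] rows 0.2 yaw 32.62 tilt [ 8.0e-04 -2.3e-03 -1.0e+00] q [-0.135  0.222  1.949 -0.003  0.969  0.868] t 13.7833 pos [ 0.5776 -0.0538  0.155 ] F [-1.  -5.1  1. ] T [-0.81  0.39  0.31]
```

Call:
jog_arm:
  increments:
    - [[0,-0.006,0,0,0,0.2,-1],[0,-0.006,0,0,0,0.2,-1],[0,-0.006,0,0,0,0.2,-1],[0,0,0,0,0,0.1,-1],[0,0,0,0,0,0,-1]]

```text
time: 14.2
tool_pos: [0.5774, -0.0535, 0.1549]
tcp_rot: [3.042, 0.772, 0.0]
wrist_force: [-1.8, -5.6, 1.4]
width: 0.563
grip_force: 73.6
```

```bash
python3 - <<'E'
from h import *
plan(.582,-.0546,.1555)
E
```

```text
units [ 0.12  0.11 -0.02] rows 0.2 yaw 28.48 tilt [ 9.0e-04 -2.6e-03 -1.0e+00] q [-0.134  0.222  1.95  -0.003  0.969  0.941] t 14.2 pos [ 0.5774 -0.0535  0.1549] F [-1.8 -5.6  1.4] T [-0.96  0.39  0.16]
```

Call:
jog_arm:
  increments:
    - [[0,-0.006,0,0,0,0.1,-1],[0,-0.006,0,0,0,0.1,-1],[0,0,0,0,0,0.1,-1],[0,0,0,0,0,0.1,-1],[0,0,0,0,0,0.1,-1]]

```text
time: 14.62
tool_pos: [0.5772, -0.0533, 0.1549]
tcp_rot: [3.061, 0.692, 0.0]
wrist_force: [-1.7, -6.5, 1.1]
width: 0.563
grip_force: 73.6
```

```bash
python3 - <<'E'
from h import *
plan(.582,-.0546,.1555)
E
```

```text
units [ 0.13  0.11 -0.02] rows 0.2 yaw 25.48 tilt [ 9.0e-04 -2.8e-03 -1.0e+00] q [-0.134  0.222  1.95  -0.003  0.969  0.994] t 14.6167 pos [ 0.5772 -0.0533  0.1549] F [-1.7 -6.5  1.1] T [-0.91  0.39  0.24]
```

Call:
jog_arm:
  increments:
    - [[0,-0.006,0,0,0,0.1,-1],[0,-0.006,0,0,0,0.1,-1],[0,0,0,0,0,0.1,-1],[0,0,0,0,0,0.1,-1],[0,0,0,0,0,0.1,-1]]

```text
time: 15.03
tool_pos: [0.5771, -0.0531, 0.155]
tcp_rot: [3.078, 0.612, 0.001]
wrist_force: [-1.6, -6.8, 1.4]
width: 0.564
grip_force: 73.6
```

```bash
python3 - <<'E'
from h import *
plan(.582,-.0546,.1555)
E
```

```text
units [ 0.13  0.11 -0.02] rows 0.2 yaw 22.49 tilt [ 0.001 -0.003 -1.   ] q [-0.133  0.221  1.95  -0.003  0.969  1.047] t 15.0333 pos [ 0.5771 -0.0531  0.155 ] F [-1.6 -6.8  1.4] T [-1.02  0.37  0.17]
```

Call:
jog_arm:
  increments:
    - [[-0.006,0.01,0,0,0,0.1,-1],[0,0,0,0,0,0.1,-1],[0,0,0,0,0,0.1,-1],[0,0,0,0,0,0.1,-1],[0,0,0,0,0,0.1,-1]]

```text
time: 15.45
tool_pos: [0.577, -0.053, 0.1549]
tcp_rot: [3.094, 0.531, 0.001]
wrist_force: [-1.7, -4.8, 1.9]
width: 0.563
grip_force: 73.6
```

```bash
python3 - <<'E'
from h import *
plan(.582,-.0546,.1555)
E
```

```text
units [ 0.14  0.1  -0.02] rows 0.2 yaw 19.48 tilt [ 9.0e-04 -2.2e-03 -1.0e+00] q [-0.134  0.221  1.95  -0.003  0.969  1.099] t 15.45 pos [ 0.577  -0.053   0.1549] F [-1.7 -4.8  1.9] T [-0.83  0.33  0.25]
```

Call:
jog_arm:
  increments:
    - [[0,0,0,0,0,0.1,-1],[0,0,0,0,0,0.1,-1],[0,0,0,0,0,0.1,-1],[0,0,0,0,0,0.1,-1],[0,0,0,0,0,0.1,-1]]

```text
time: 15.87
tool_pos: [0.5769, -0.0529, 0.1549]
tcp_rot: [3.107, 0.45, 0.001]
wrist_force: [-1.5, -4.1, 1.4]
width: 0.565
grip_force: 73.6
```

```bash
python3 - <<'E'
from h import *
plan(.582,-.0546,.1555)
E
```

```text
units [ 0.15  0.1  -0.02] rows 0.2 yaw 16.47 tilt [ 6.0e-04 -1.9e-03 -1.0e+00] q [-0.134  0.221  1.95  -0.002  0.969  1.151] t 15.8667 pos [ 0.5769 -0.0529  0.1549] F [-1.5 -4.1  1.4] T [-0.72  0.38  0.22]
```

The torque stays at bearing level (about 0.2 N m) after 92° turned. I check whether the keyway still sits at 170.5° in the gripper, and where the tab and nipple are.

```bash
python3 - <<'E'
from held import *
im,d,p,M,s=held('w6.npz'); cv2.imwrite('pics/w6.png',im)
t,dt,pt,Mt=cam('top'); np.savez('top6.npz',im=t,d=dt,M=Mt)
sc,ds,ps,Ms=cam('scene'); np.savez('sc6.npz',im=sc,d=ds,M=Ms)
u,v=project(ps,Ms,[[.56,-.06,.05]])[0].astype(int)
z=np.load('scene0.npz')
c=lambda a:cv2.resize(a[v-40:v+40,u-50:u+50],(390,312),interpolation=cv2.INTER_CUBIC)
cv2.imwrite('pics/s6.png',np.hstack([c(z['im']),c(sc)]))
for I,D,P,MM in [(z['im'],z['d'],ps,Ms)]:
    h=cv2.cvtColor(I,cv2.COLOR_BGR2HSV);m=cv2.inRange(h,(12,110,80),(32,255,255));k=np.zeros_like(m);k[v-30:v+30,u-30:u+30]=1
    ys,xs=np.nonzero(m*k);X=bydepth(P,MM,np.c_[xs,ys],D[ys,xs]); print(X.round(3)); n=np.median(X,0); print(np.degrees(np.arctan2(n[1]+.0505,n[0]-.5817)))
E
```

```text
boss top z= [-0.0119  0.0025  0.0452] 6405
bore centre tool [ 0.00512 -0.0005   0.01522] 247
0.0165 keyway tool 152.0 187.0 169.5 w 10.22
0.0175 keyway tool 153.5 186.0 169.75 w 10.08
0.0185 keyway tool 154.5 185.0 169.75 w 10.01
[[ 0.548 -0.069  0.035]
 [ 0.551 -0.069  0.031]
 [ 0.547 -0.07   0.031]
 [ 0.548 -0.072  0.032]
 [ 0.489 -0.022 -0.002]
 [ 0.49  -0.026  0.002]
 [ 0.493 -0.027  0.001]
 [ 0.495 -0.028 -0.   ]
 [ 0.493 -0.039  0.018]
 [ 0.5   -0.032 -0.001]
 [ 0.502 -0.034  0.001]
 [ 0.503 -0.037  0.002]
 [ 0.483 -0.022 -0.   ]
 [ 0.48  -0.033  0.019]
 [ 0.482 -0.035  0.02 ]
 [ 0.484 -0.036  0.019]
 [ 0.485 -0.04   0.022]
 [ 0.488 -0.041  0.021]
 [ 0.49  -0.042  0.02 ]
 [ 0.493 -0.042  0.016]
 [ 0.494 -0.046  0.02 ]
 [ 0.495 -0.051  0.026]
 [ 0.499 -0.049  0.019]
 [ 0.501 -0.051  0.02 ]
 [ 0.479 -0.021 -0.002]
 [ 0.475 -0.035  0.021]
 [ 0.478 -0.036  0.02 ]
 [ 0.479 -0.039  0.024]
 [ 0.482 -0.039  0.02 ]
 [ 0.484 -0.042  0.021]
 [ 0.486 -0.044  0.022]
 [ 0.489 -0.044  0.018]
 [ 0.49  -0.047  0.021]
 [ 0.493 -0.047  0.017]
 [ 0.495 -0.05   0.019]
 [ 0.496 -0.052  0.021]
 [ 0.4
[... 1546 characters left out ...]
 0.019]
 [ 0.466 -0.04   0.006]
 [ 0.494 -0.067  0.009]
 [ 0.493 -0.074  0.02 ]
 [ 0.495 -0.076  0.021]
 [ 0.498 -0.077  0.019]
 [ 0.492 -0.075  0.017]
 [ 0.494 -0.078  0.02 ]
 [ 0.496 -0.079  0.019]
 [ 0.49  -0.079  0.02 ]
 [ 0.491 -0.082  0.023]
 [ 0.493 -0.083  0.022]
 [ 0.491 -0.07   0.   ]
 [ 0.487 -0.083  0.024]
 [ 0.491 -0.081  0.015]
 [ 0.492 -0.084  0.02 ]
 [ 0.484 -0.082  0.021]
 [ 0.486 -0.083  0.02 ]
 [ 0.488 -0.085  0.019]
 [ 0.491 -0.085  0.017]
 [ 0.485 -0.074  0.001]
 [ 0.481 -0.085  0.022]
 [ 0.483 -0.087  0.024]
 [ 0.485 -0.089  0.023]
 [ 0.481 -0.075  0.002]
 [ 0.478 -0.084  0.018]
 [ 0.48  -0.086  0.02 ]
 [ 0.482 -0.088  0.021]
 [ 0.485 -0.089  0.018]]
-179.71549850961785
```

View pics/s6.png

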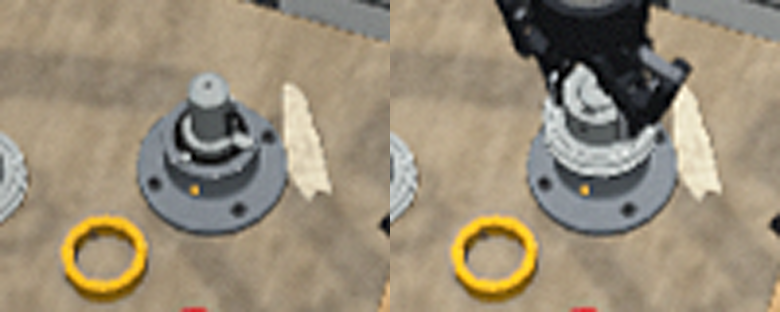

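No slip (169.7°), and the scene view puts the nipple near -150°. So the stop should be close; I carry on in small turns.

Call:
jog_arm:
  increments:
    - [[0,0,0,0,0,0.1,-1],[0,0,0,0,0,0.1,-1],[0,0,0,0,0,0.1,-1],[0,0,0,0,0,0.1,-1],[0,0,0,0,0,0.1,-1]]

```text
time: 16.43
tool_pos: [0.5769, -0.0528, 0.1549]
tcp_rot: [3.117, 0.37, 0.001]
wrist_force: [-1.6, -5.1, 1.7]
width: 0.566
grip_force: 73.6
```

```bash
python3 - <<'E'
from h import *
plan(.582,-.0546,.1555)
E
```

```text
units [ 0.15  0.1  -0.02] rows 0.2 yaw 13.55 tilt [ 6.0e-04 -2.2e-03 -1.0e+00] q [-0.133  0.221  1.95  -0.003  0.969  1.202] t 16.4333 pos [ 0.5769 -0.0528  0.1549] F [-1.6 -5.1  1.7] T [-0.76  0.45  0.96]
```

Call:
jog_arm:
  increments:
    - [[0,0,0,0,0,0.1,-1],[0,0,0,0,0,0.1,-1],[0,0,0,0,0,0.1,-1],[0,0,0,0,0,0.1,-1],[0,0,0,0,0,0.1,-1]]

```text
time: 16.85
tool_pos: [0.577, -0.0527, 0.1549]
tcp_rot: [3.125, 0.294, 0.001]
wrist_force: [-1.7, -4.8, 1.9]
width: 0.562
grip_force: 73.5
```

```bash
python3 - <<'E'
from h import *
plan(.582,-.0546,.1555)
E
```

```text
units [ 0.15  0.09 -0.02] rows 0.2 yaw 10.75 tilt [ 8.0e-04 -3.1e-03 -1.0e+00] q [-0.133  0.221  1.95  -0.004  0.969  1.253] t 16.85 pos [ 0.577  -0.0527  0.1549] F [-1.7 -4.8  1.9] T [-0.72  0.35  2.39]
```

The torque climbs to 2.4 N m, so the shaft is against its stop. I unwind most of the wind-up while still pressing on the stop, then let go.

Call:
jog_arm:
  increments:
    - [[0,0,0,0,0,-0.15,-1],[0,0,0,0,0,-0.15,-1],[0,0,0,0,0,0,-1],[0,0,0,0,0,0,-1],[0,0,0,0,0,0,-1]]
  force: 30

```text
time: 17.27
tool_pos: [0.5772, -0.0527, 0.155]
tcp_rot: [3.121, 0.337, 0.002]
wrist_force: [-1.3, -5.9, 0.3]
width: 0.567
grip_force: 73.6
```

```bash
python3 - <<'E'
from h import *
plan(.582,-.0546,.1555)
E
```

```text
units [ 0.14  0.1  -0.02] rows 0.2 yaw 12.33 tilt [ 0.0013 -0.002  -1.    ] q [-0.133  0.221  1.95  -0.002  0.968  1.224] t 17.2667 pos [ 0.5772 -0.0527  0.155 ] F [-1.3 -5.9  0.3] T [-0.94  0.27  0.93]
```

Call:
jog_arm:
  increments:
    - [[0,0,0,0,0,0,0.3],[0,0,0,0,0,0,0.6],[0,0,0,0,0,0,1],[0,0,0,0,0,0,1],[0,0,0,0,0,0,1]]

```text
time: 17.68
tool_pos: [0.5769, -0.0516, 0.1546]
tcp_rot: [-3.123, -0.334, -0.001]
wrist_force: [0.5, -0.3, 0.4]
width: 1.002
grip_force: 0.0
```

Call:
jog_arm:
  increments:
    - [[0,0,0,0,0,0,1],[0,0,-0.3,0,0,0,1],[0,0,-0.6,0,0,0,1],[0,0,-0.9,0,0,0,1],[0,0,-0.9,0,0,0,1]]

```text
time: 18.1
tool_pos: [0.576, -0.0517, 0.236]
tcp_rot: [-3.123, -0.335, 0.003]
wrist_force: [1.2, 0.2, 0.1]
width: 1.001
grip_force: 0.0
```

```bash
python3 - <<'E'
from h import *
plan(.582,-.0546,.1555)
im,d,p,M=cam('wrist'); np.savez('w7.npz',im=im,d=d,M=M); cv2.imwrite('pics/w7.png',im)
t,dt,pt,Mt=cam('top'); np.savez('top7.npz',im=t,d=dt,M=Mt)
uu,vv=np.meshgrid(range(640),range(400)); X=bydepth(p,M,np.c_[uu.ravel(),vv.ravel()],d.ravel()); r=np.hypot(X[:,0]-.5817,X[:,1]+.0505); X[d.ravel()<=0]=0
b=X[(r<.024)&(X[:,2]>.1)&(X[:,2]<.115)&(r>.016)]; print('boss top z',np.median(b[:,2]),len(b),b.mean(0))
b=X[(r<.038)&(X[:,2]>.07)&(X[:,2]<.09)&(r>.028)]; print('rim top z',np.median(b[:,2]),len(b))
an=np.radians(np.arange(-180,180,.5)); g=cv2.cvtColor(im,cv2.COLOR_BGR2GRAY)
for rr in (.0165,.0175,.0185):
    q=project(p,M,np.c_[.5817+rr*np.cos(an),-.0505+rr*np.sin(an),0*an+.11]).astype(np.float32);v=cv2.remap(g,q[:,0],q[:,1],cv2.INTER_LINEAR).ravel();m=v<(np.median(v)*.6); print(rr,np.degrees(an[m]).min() if m.any() else '',np.degrees(np.median(an[m])),m.sum()/2)
# other pulleys, can, jar vs first top picture
z=np.load('top0.npz')
for n,u,v in [('L',210,216),('M',264,248),('can',382,158),('jar',445,227)]:
    a=z['im'][v-22:v+22,u-22:u+22].astype(int);b=t[v-22:v+22,u-22:u+22].astype(int); print(n,np.abs(a-b).mean())
E
```

```text
units [0.18 0.14 2.68] rows 2.7 yaw 12.23 tilt [-2.1e-03  4.0e-04 -1.0e+00] q [-0.133  0.136  1.886  0.     1.122  1.225] t 18.1 pos [ 0.576  -0.0517  0.236 ] F [1.2 0.2 0.1] T [-0.01 -0.02  0.05]
boss top z 0.10927271929175691 2069 [ 0.58270269 -0.05037588  0.10912218]
rim top z 0.07831901905215834 2498
0.0165 -168.0 -152.25 32.0
0.0175 -167.5 -152.25 31.0
0.0185 -166.0 -152.0 28.5
L 6.337121212121212
M 55.15805785123967
can 5.604166666666667
jar 6.153581267217631
```

Call:
jog_arm:
  increments:
    - [[0,0,-0.6,0,0,0,1],[0,0,-0.6,0,0,0,1],[0,0,0,0,0,0,1],[0,0,0,0,0,0,1],[0,0,0,0,0,0,1]]

```text
time: 18.62
tool_pos: [0.5762, -0.0518, 0.2706]
tcp_rot: [-3.123, -0.335, 0.002]
wrist_force: [1.0, 0.8, -0.2]
width: 0.999
grip_force: 0.0
```

```bash
python3 - <<'E'
from h import *
im,d,p,M=cam('scene')
a=np.load('scene0.npz')
for n,c in [('L',(.53,.21,.048)),('M',(.443,.054,.048)),('jar',(.52,-.445,.08))]:
    u,v=project(p,M,[c])[0].astype(int); s=np.s_[v-18:v+18,u-18:u+18]
    print(n,np.abs(a['im'][s].astype(int)-im[s]).mean().round(1),np.nanmedian(np.abs(a['d'][s]-d[s])).round(4))
print(bot.finish_job())
E
```

```text
L 8.1 0.003
M 8.3 0.0023
jar 8.5 0.0018
the job is handed in; nothing more can be done
None
```

Pulley_b (10 mm keyway) is fully home on the shaft, turned clockwise to the stop (torque rose to 2.4 N m) and released there; the other two pulleys, the can and the jar show no movement, and the job was handed in at about 19 s, but I viewed 11 pictures, one over the limit of 10.

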